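Put a bar away behind the latched gate of the stock locker

TASK

Put the square aluminium bar away in the plywood stock locker: lift the latch bar over its catch and swing the gate wide open, then slide the bar in lengthwise, flat on the bench, until all of it is behind the gate line. Swing the gate fully shut with the latch bar lifted over the catch again, and let it drop back down behind it. Leave the round bar in its cradle and the wooden offcut on the locker roof where they are.

Things in the scene. Friction and masses are not known exactly. Their poses are not given: they have to be found in the camera images.
- locker: Plywood stock locker fixed to the bench, which is also its floor. Origin: on the bench at the middle of the gate line; x runs level into the bay, z up. Shut gate: x -6 to 6, y -83 to 78, z 8 to 65 mm. Behind it an open-topped threshold to x = 80 mm, 170 mm wide, side walls 40 mm high; then the roofed tunnel. Hinge post at y = -98 and latch post at y = 102 mm, 24 mm wide, 75 mm high.
- tunnel_mouth (a point): Middle of the tunnel's mouth at bench height, 80 mm behind the gate line; axes as the locker's. The tunnel is 70 mm wide, 90 mm high inside, and runs 170 mm on to its back stop; straight walls. Outside it is 190 mm wide, its roof top 102 mm above the bench; the roof starts 2 mm before the mouth.
- catch (a point): Top of the steel catch's upright nose, 56 mm above the bench, on the outer side of the latch post; in the locker's frame x = -31, y = 103 mm. Nose 8 mm thick in x, 18 mm wide in y; both its faces are upright, with no ramp, so the bar must be lifted over it to open and again to shut. The shut gate's latch bar lies behind (inside) the nose. Axes as the locker's.
- gate_hinge (a point): The vertical hinge line of the gate, at bench height; in the locker's frame at x = 0, y = -90 mm. Axes as the locker's.
- gate (a joint): Angle of the gate in rad: 0 shut, growing as it swings outward (away from the bay, counter-clockwise seen from above) to at most 1.9. Dark steel plate 160 x 57 x 12 mm, 0.6 kg; light hinge friction, so it stays where it is left. Shut, it is held by the latch bar behind the catch, with 3 mm of play.
- latch (a joint): Angle of the latch bar in rad: 0 down (level), up to 0.9 as its free end is lifted; it falls by its weight. Round steel bar 14 mm thick, 150 g, pivoted on the gate 70 mm from the hinge line, 16 mm out from the gate's middle plane, 45 mm above the bench; reaches 140 mm from the pivot, away from the hinge. Above 0.18 rad it clears the catch.
- latch_tab (a point): Grip point on the latch bar's upright steel tab: 10 mm thick (point x, square to the gate, pointing inward), 24 mm wide (y, along the bar to its free end), rising to 115 mm, 50 mm above the gate. Bar down, the point is 100 mm above the bench, 55 mm above and 70 mm along from the pivot, so 140 mm from the hinge line along the gate, 16 mm out from its middle plane. Turns with gate and bar.
- square_bar: The bar to put away: square solid aluminium, 200 mm long (its x), 30 x 30 mm, about 0.5 kg. Origin: centre of its underside. It lies in a cradle, underside 12 mm above the bench; black cheeks 8 mm thick, up to 46 mm above the bench, flank its last 55 mm at each end, so only its middle 90 mm can be gripped there. The cradle's base plate in between is 4 mm thick.
- round_bar: Another bar, to be left alone: round solid aluminium, 200 mm long (its x), 30 mm across, in an identical cradle about 150 mm beside. Origin: centre of its underside.
- wood_offcut: Wooden offcut, 70 x 90 x 30 mm, lying on the locker's roof, to be left there. Origin: centre of its underside.
Things that resemble listed ones, but are neither listed nor needed, are in the scene too. What is shaped like the square_bar but turquoise is not meant.

How it is judged:
By the outcome, as a careful person would: the job done as asked, in the order asked, and still so for the second after the job is handed in, with the robot touching nothing.
It also fails if it takes over 72 s, if anything falls off the work surface, if the arm or the gripper's body presses on something with over 40 N, if the wrist force passes 120 N, or if a joint passes its speed limit or range.

ROBOT

A 6-joint arm with a two-finger parallel gripper is mounted at the origin on the work surface. World frame = base frame: x ahead of the robot, y to its left, z up, the work surface at z = 0. Lengths are in mm, angles in degrees, forces in N, time in s.
With the tool pointing down it reaches from about 325 to 750 mm from the base axis. Payload 7.6 kg.
Tool frame: the origin (TCP) lies at the very end of the fingers, on their centre line; the grasp point (between the pads) lies 19 mm behind it; x points along the fingers, y is the direction in which the jaws open and shut, and the axes are right-handed (so a half turn about x gives the same grasp; the last joint's range is limited). The gripper opens to 85 mm and grips with 20 to 120 N. Pads are 22 mm wide; open, the fingers measure 114 mm over their backs; the gripper's body (76 mm by 85 mm) begins 54 mm behind the grasp point. The pads swing forward as they close: fully open they stand 13 mm farther back than shut.
Start: joints at [71.201, 2.991, 80.254, -0, 96.75, -4.028], TCP at [133.833, 507.675, 231.323] pointing down, gripper open.
Joint ranges: [-166.34, 166.34], [-52.06, 124.39], [6.96, 135.62], [-60.46, 240.46], [14.63, 156.25], [-167.68, 167.68]. Speed limits (degrees/s): [147.25, 147.25, 172.46, 180, 180, 180].

INTERFACE

Orientations are given as [roll, pitch, yaw] about the fixed x, y, z axes, in that order (R = Rz(yaw) Ry(pitch) Rx(roll)).
In Python, from cell import robot gives the robot as it stands. The module is installed in compiled form; this text tells all that it offers.
- The arm moves only by the shell command python3 -m pendant 'ROWS' [OPENING] [FORCE]. ROWS is JSON, a list of rows, each a list of 6 numbers: the shift along the world's x, y, z in cm, then the turn, a rotation vector about the world's x, y, z in degrees. In form: [[dx, dy, dz, ax, ay, az], ...]. A call has 1 to 10 rows; each row shifts and turns the commanded pose from where the row before left it; what a row does not reach is not made up. A row lasts 1/8 s, in which the tool goes at most 62.5 mm and 10.7 degrees, less where a joint would pass 70% of its speed; a pose out of reach is approached as far as the arm can. A call with a gripper value outside its range is refused whole. OPENING is the finger opening in cm, from 0 to 8.54, set as the call begins (- or left out, the last holds). The fingers move at their own pace and stop on an object; FORCE is the grip in N (left out, the last holds). Time passes only in rows, so rows that do not move let the fingers close. It gives the time, the measured TCP pose, the force and the opening at its end, in the units of the state.
- robot.sense(): the state, without advancing time (a new reading comes with each control period).
- robot.capture(name): name is "scene" or "side" or "wrist"; returns a dict with "color" (400x640x3 uint8, red, green, blue), "fov_y" (degrees; the focal length in pixels is half the picture's height over the tangent of half this angle, whatever the lens; pixels are square), "cx", "cy" (the principal point, pixels), "R" (3x3) and "t" (3): a world point X has camera coordinates R X + t. Camera axes: x right, y down, z forward; pixel columns grow to the right and rows downward; lengths in mm; the calibration is good to about 2 mm. A picture is of the moment at which its call begins. There is no depth.
- robot.finish_job(): hands the job in, once; it reports no verdict.
The state is a dict: "clock": time; "qpos": joint angles; "qd": joint speeds; "tau": joint torques, N m; "tcp_pos": TCP position; "tool_rot": TCP orientation; "contact_force": force on the tool from outside, world axes, zero at the start; "torque": the same for the moment, N m; "gripper_width": opening from 0.0 (shut) to 1.0 (fully open).
Only numpy, scipy, OpenCV 4.12 (cv2) and the standard library are available. Lean on these libraries where they do the work, as an engineer would, in place of code of your own. Each camera call takes 0.05 s, during which the arm holds its last target.

## Working session

There is one attempt and no reset: what is moved stays moved. The work goes in short steps, Python scripts to look and compute and a shell command to move; the robot and the scene stay as the last step left them, time stands still between calls to the robot, and variables do not carry over. Pictures are saved under pics/ and viewed, and the job is handed in when it is done.

```bash
mkdir -p pics; ls; cat > h.py <<'E'
from cell import robot
import numpy as np, cv2
def cam(n,save=None):
    c=robot.capture(n)
    if save: cv2.imwrite('pics/'+save+'.png',c['color'][:,:,::-1])
    c['f']=c['color'].shape[0]/2/np.tan(np.radians(c['fov_y'])/2)
    c['R']=np.array(c['R']);c['t']=np.array(c['t'])
    return c
def proj(c,X):
    p=np.atleast_2d(X)@c['R'].T+c['t']
    return np.c_[c['f']*p[:,0]/p[:,2]+c['cx'],c['f']*p[:,1]/p[:,2]+c['cy']]
def ray(c,u,v,z):
    d=c['R'].T@np.array([(u-c['cx'])/c['f'],(v-c['cy'])/c['f'],1]);o=-c['R'].T@c['t']
    return o+d*(z-o[2])/d[2]
E
python3 - <<'E'
from h import *
import pickle
D={}
for n in ['scene','side','wrist']:
    c=cam(n,n+'0');D[n]=c;print(n,c['fov_y'],c['cx'],c['cy'],(-c['R'].T@c['t']).round(),c['R'].round(3).tolist())
pickle.dump(D,open('d0.pkl','wb'))
print(robot.sense())
E
```

```text
pics
scene 47.4422032615618 318.39898364932236 201.05676065265274 [1515. -298.  995.] [[0.206, 0.979, -0.0], [0.645, -0.136, -0.752], [-0.736, 0.155, -0.659]]
side 45.99421502205116 323.75353092710924 204.68237160548307 [-278. -914. 1087.] [[0.729, -0.684, -0.006], [-0.446, -0.469, -0.762], [0.519, 0.559, -0.647]]
wrist 61.25038205302822 315.40811286156037 199.5271342077557 [ 57. 528. 374.] [[0.254, 0.967, -0.002], [0.92, -0.241, 0.31], [0.3, -0.08, -0.951]]
{'clock': 0.15, 'qpos': array([ 7.12021688e+01,  3.01843444e+00,  8.02993332e+01, -2.64344490e-03,
        9.67506972e+01, -4.02792440e+00]), 'qd': array([ 0.06552478, -0.06313174, -0.25531815,  0.08417337, -0.05174941,
       -0.00290773]), 'tau': array([ 8.92383523e-04, -3.81952429e+01, -3.60422838e+01, -2.94415815e-05,
        4.66731348e-03,  8.26277500e-06]), 'tcp_pos': array([133.75789965, 507.43467773, 230.67327429]), 'tool_rot': array([ -91.83182539,   89.93148477, -106.60204133]), 'contact_force': array([0.14253276, 0.2481008 , 0.32616365]), 'torque': array([-0.03258798,  0.02208814, -0.0093791 ]), 'gripper_width': 1.0006480122133963}
```

View pics/scene0.png

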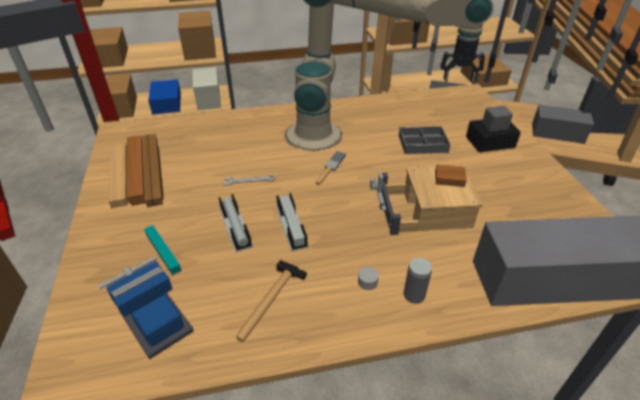

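View pics/side0.png

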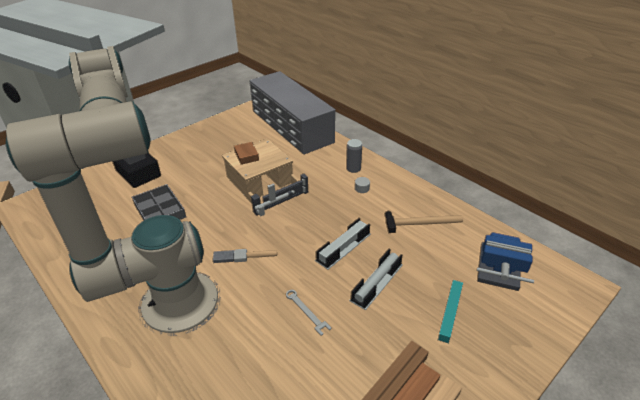

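View pics/wrist0.png

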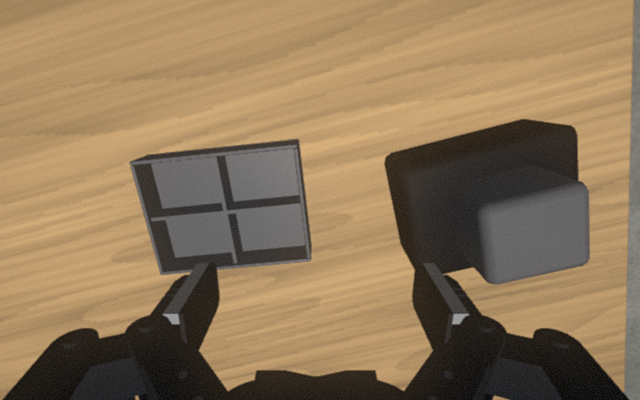

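```bash
python3 - <<'E'
import cv2
a=cv2.imread('pics/scene0.png');b=cv2.imread('pics/side0.png')
cv2.imwrite('pics/c1.png',cv2.resize(a[150:250,350:490],None,fx=5.5,fy=5.5,interpolation=cv2.INTER_CUBIC))
cv2.imwrite('pics/c2.png',cv2.resize(b[130:230,210:350],None,fx=5.5,fy=5.5,interpolation=cv2.INTER_CUBIC))
cv2.imwrite('pics/c3.png',cv2.resize(a[180:260,205:325],None,fx=6,fy=6,interpolation=cv2.INTER_CUBIC))
cv2.imwrite('pics/c4.png',cv2.resize(b[210:310,300:420],None,fx=6,fy=6,interpolation=cv2.INTER_CUBIC))
E
```

```text
(no output)
```

View pics/c1.png

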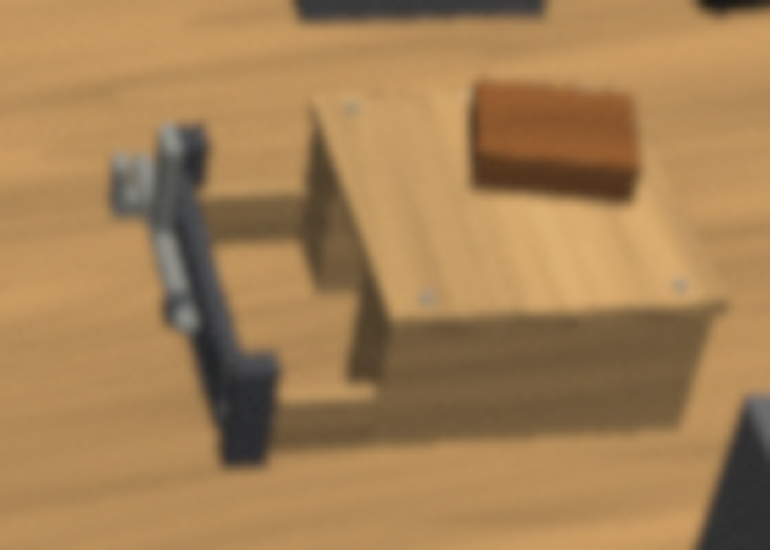

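View pics/c2.png

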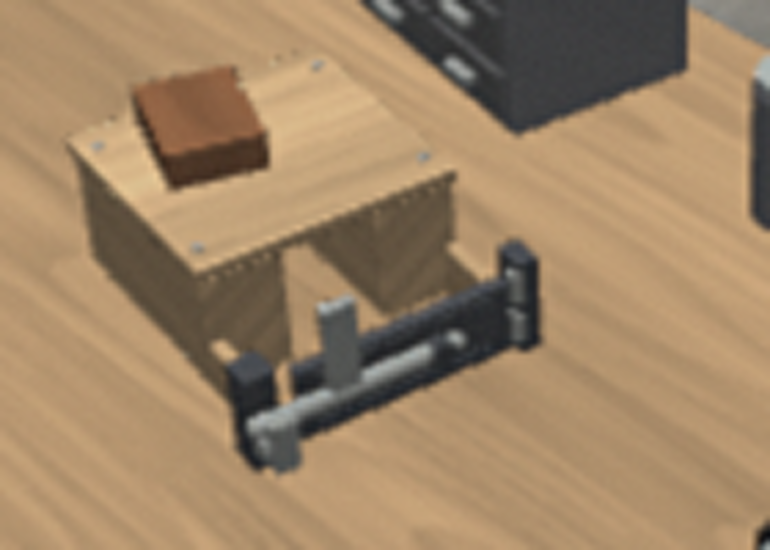

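View pics/c3.png

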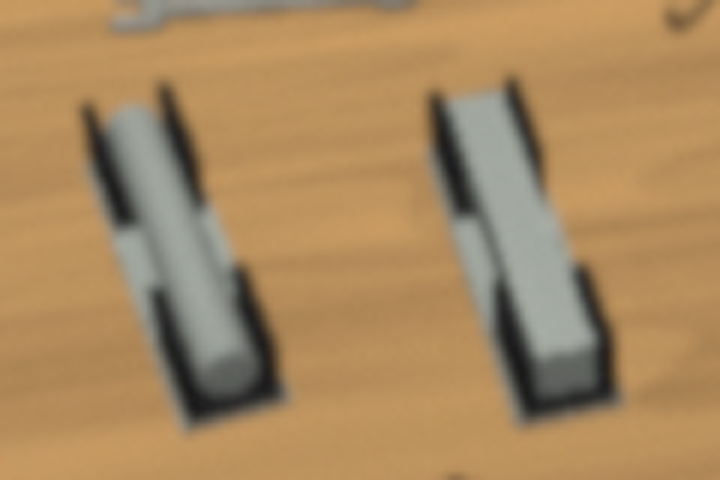

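View pics/c4.png

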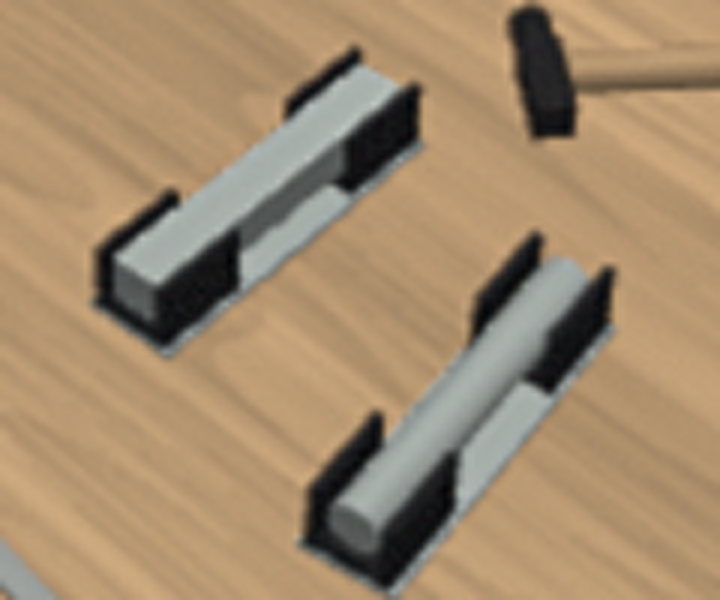

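```bash
cat > fit.py <<'E'
from h import *
import pickle
from scipy.optimize import least_squares
D=pickle.load(open('d0.pkl','rb'));S,T=D['scene'],D['side']
def s(u,v):return (u/5.5+350,v/5.5+150)
def t(u,v):return (u/5.5+210,v/5.5+130)
def tr(p,L):
    L=np.array(L,float);c,n=np.cos(p[2]),np.sin(p[2]);return np.c_[p[0]+c*L[:,0]-n*L[:,1],p[1]+n*L[:,0]+c*L[:,1],L[:,2]]
obs=[(S,(78,95,102),s(312,97)),(S,(78,-95,102),s(392,322)),(S,(-31,103,56),s(133,165)),(S,('b',-95,102),s(725,303)),(S,(-16,50,115),s(168,130)),
(T,(78,95,102),t(203,275)),(T,(78,-95,102),t(455,178)),(T,('b',95,102),t(68,140)),(T,(-31,103,56),t(282,415)),(T,(-16,50,115),t(338,303)),(T,(0,-98,75),t(518,248)),(S,(0,-98,75),s(255,360))]
def res(p,full=False):
    r=[]
    for c,L,o in obs:
        L=[p[3] if k=='b' else k for k in L]
        r.append(proj(c,tr(p,[L]))[0]-o)
    return np.array(r) if full else np.ravel(r)
f=least_squares(res,[600,100,1.5,260],loss='soft_l1');p=f.x
print('locker',p[:2],np.degrees(p[2]),p[3]);print(res(p,True).round(2).tolist())
for n,L in dict(hinge=(0,-90,0),tab=(-16,50,100),mouth=(80,0,0),catch=(-31,103,56),final=(180,0,0)).items(): print(n,tr(p,[L])[0].round(1))
cor={0:[(445,100),(505,90),(597,345),(535,355)]}
C=[(S,u/6+205,v/6+180) for u,v in [(445,100),(505,90),(597,345),(535,355)]]+[(T,u/6+300,v/6+210) for u,v in [(112,258),(157,285),(403,92),(365,65)]]
for c,u,v in C: print(ray(c,u,v,42).round(1))
E
python3 fit.py
```

```text
locker [500.33819359 136.83029333] 82.81786706271248 259.0577960042682
[[0.03, -0.08], [0.22, -2.04], [-2.14, -1.14], [-0.21, -1.97], [0.54, 0.72], [-0.41, -2.1], [-0.28, -3.15], [0.4, -1.28], [0.34, -0.17], [-0.05, -1.51], [1.23, 0.09], [-1.87, -0.03]]
hinge [589.6 125.6   0. ]
tab [448.7 127.2 100. ]
mouth [510.3 216.2   0. ]
catch [394.3 119.   56. ]
final [522.8 315.4   0. ]
[ 404.1 -193.5   42. ]
[ 402.6 -160.8   42. ]
[ 600.1 -147.4   42. ]
[ 600.5 -177.9   42. ]
[ 392.4 -167.3   42. ]
[ 396.1 -196.8   42. ]
[ 591.2 -184.7   42. ]
[ 592.1 -155.6   42. ]
```

The square bar is the right one of the two cradled bars (scene 291,220; side 343,243): it has a flat top and a square end face. Scene (234,221) has a round end, so it is the round bar. The turquoise bar is at scene (162,249). Moving to above the tab for a closer view.

```bash
python3 -m pendant '[[1.85,-2.23,0,0,0,-10],[1.85,-2.23,0,0,0,-10],[1.85,-2.23,0,0,0,-10],[1.85,-2.23,0,0,0,-10],[1.85,-2.23,0,0,0,-10],[1.85,-2.23,0,0,0,-10],[1.85,-2.23,0,0,0,-10],[1.85,-2.23,0,0,0,-10],[1.85,-2.23,0,0,0,-10]]' && python3 -m pendant '[[1.85,-2.23,0,0,0,-10],[1.85,-2.23,0,0,0,-10],[1.85,-2.23,0,0,0,-10],[1.85,-2.23,0,0,0,-10],[1.85,-2.23,0,0,0,-10],[1.85,-2.23,0,0,0,-10],[1.85,-2.23,0,0,0,-10],[1.85,-2.23,0,0,0,-10.5]]' 
python3 - <<'E'
from h import *
import pickle
c=cam('wrist','w1');pickle.dump(c,open('w1.pkl','wb'));s=robot.sense();print(s['clock'],s['tcp_pos'],s['tool_rot'],s['qpos'],(-c['R'].T@c['t']).round())
E
```

```text
clock: 1.27
tcp_pos: [300.7, 306.1, 231.1]
tool_rot: [-27.5, 90.0, -132.6]
contact_force: [0.1, -0.7, -0.0]
gripper_width: 0.998
clock: 2.28
tcp_pos: [448.8, 127.7, 231.1]
tool_rot: [19.2, 90.0, -166.4]
contact_force: [-0.6, 0.9, 0.3]
gripper_width: 0.997
2.325 [450.1622293  125.58876409 230.79514026] [ 95.74337779  89.90517533 -90.42506246] [ 1.11157077e+01 -6.40543518e+00  8.95151226e+01 -9.35872055e-02
  9.69092745e+01  1.07272905e+02] [528. 120. 374.]
```

View pics/w1.png

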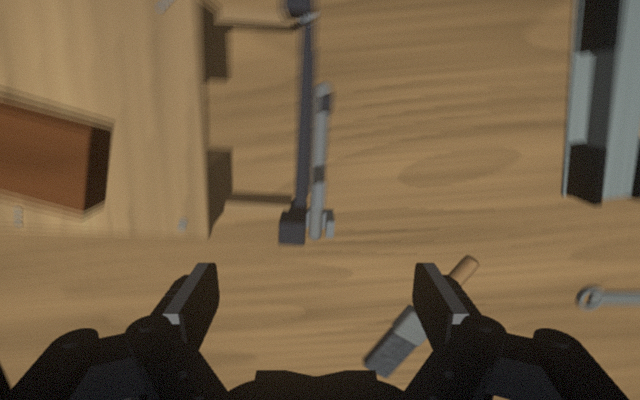

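```bash
python3 - <<'E'
import cv2
a=cv2.imread('pics/w1.png')
cv2.imwrite('pics/c5.png',cv2.resize(a[0:250,180:400],None,fx=2.4,fy=2.4,interpolation=cv2.INTER_CUBIC))
cv2.imwrite('pics/c6.png',cv2.resize(a[0:220,540:640],None,fx=2.7,fy=2.7,interpolation=cv2.INTER_CUBIC))
E
```

```text
(no output)
```

View pics/c5.png

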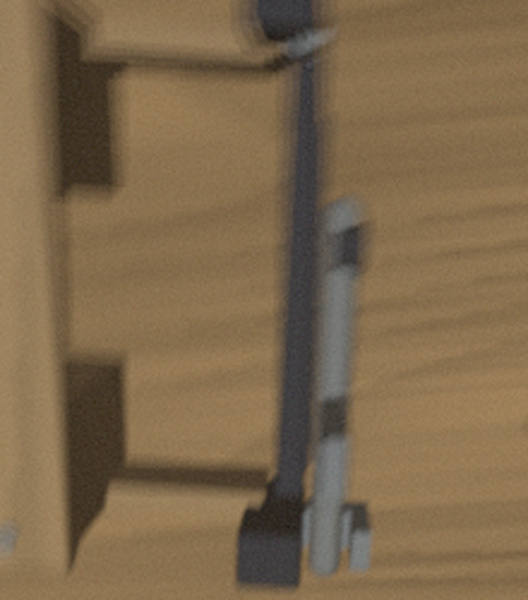

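View pics/c6.png

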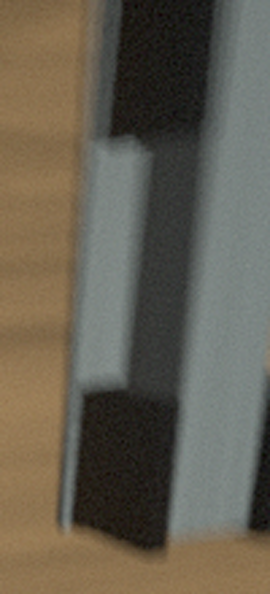

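```bash
cat > fit2.py <<'E'
import io,contextlib
with contextlib.redirect_stdout(io.StringIO()):
    from fit import *
W=pickle.load(open('w1.pkl','rb'))
for L in [(78,95,102),(-16,50,115),(-31,103,56),(-16,120,45),(-16,-20,45),(-16,38,115),(0,102,75),(0,-98,75),(80,35,0),(80,-35,0)]:
    q=proj(W,tr(p,[L]))[0];print(L,q.round(1),((q-[180,0])*2.4).round())
for u,v in [(571,193),(602,199),(632,198),(578,144),(587,53)]:pass
e=lambda u,v,z:ray(W,u/2.7+540,v/2.7,z).round(1)
print(e(168,540,42),e(250,530,42),e(220,0,42))
E
python3 fit2.py
```

```text
(78, 95, 102) [207.7 235.7] [ 66. 566.]
(-16, 50, 115) [316.3 193.9] [327. 465.]
(-31, 103, 56) [329.4 227.1] [358. 545.]
(-16, 120, 45) [314.2 237.5] [322. 570.]
(-16, -20, 45) [318.3 100.4] [332. 241.]
(-16, 38, 115) [316.8 179.4] [328. 431.]
(0, 102, 75) [298.  232.9] [283. 559.]
(0, -98, 75) [301.2  -3.3] [291.  -8.]
(80, 35, 0) [229.9 148.2] [120. 356.]
(80, -35, 0) [226.6  81.4] [112. 195.]
[ 391.1 -164.7   42. ] [ 392.2 -195.2   42. ] [ 575.8 -151.2   42. ]
```

```bash
cat > fit3.py <<'E'
import io,contextlib
with contextlib.redirect_stdout(io.StringIO()):
    from fit import *
W=pickle.load(open('w1.pkl','rb'))
w=lambda u,v:(180+u/2.4,v/2.4)
obs+=[(W,(78,95,102),w(70,572)),(W,(-16,38,115),w(333,435)),(W,(-16,120,45),w(322,572)),(W,(80,35,0),w(125,358)),(W,(80,-35,0),w(117,187)),(W,(-31,103,56),w(360,530))]
f=least_squares(res,[500,137,1.44,260],loss='soft_l1');p=f.x
if __name__=='__main__':
    print('locker',p[:2],np.degrees(p[2]),p[3]);print(res(p,True)[-6:].round(2).tolist())
    for n,L in dict(hinge=(0,-90,0),tab=(-16,50,100),mouth=(80,0,0),catch=(-31,103,56),final=(180,0,0)).items(): print(n,tr(p,[L])[0].round(1))
    print(((proj(W,tr(p,[(0,-70,65),(0,70,65)]))-[180,0])*2.4).round())
E
python3 fit3.py
```

```text
locker [499.29140292 135.34873597] 82.50457270646362 260.978736502466
[[-0.19, -2.16], [-0.27, -0.61], [0.89, -0.01], [-0.88, -0.53], [-0.44, 4.0], [0.33, 7.19]]
hinge [588.5 123.6   0. ]
tab [447.6 126.  100. ]
mouth [509.7 214.7   0. ]
catch [393.1 118.   56. ]
final [522.8 313.8   0. ]
[[296.  94.]
 [288. 478.]]
```

```bash
python3 -m pendant '[[-0.1,0.05,-4,0,0,-2],[-0.1,0.05,-4,0,0,0],[0,0,-3,0,0,0],[0,0,0,0,0,0]]' 4.5 && python3 - <<'E'
from h import *
c=cam('wrist','w2');s=robot.sense();print(s['clock'],s['tcp_pos'],c['R'].round(3).tolist())
cam('side','s2')
E
```

```text
clock: 2.82
tcp_pos: [444.6, 129.4, 119.0]
tool_rot: [19.3, 89.7, -168.0]
contact_force: [-0.2, -0.2, 0.2]
gripper_width: 0.525
2.875 [445.87395831 129.64045902 121.14063809] [[-0.125, -0.992, 0.002], [-0.942, 0.119, 0.314], [-0.312, 0.037, -0.949]]
```

View pics/w2.png

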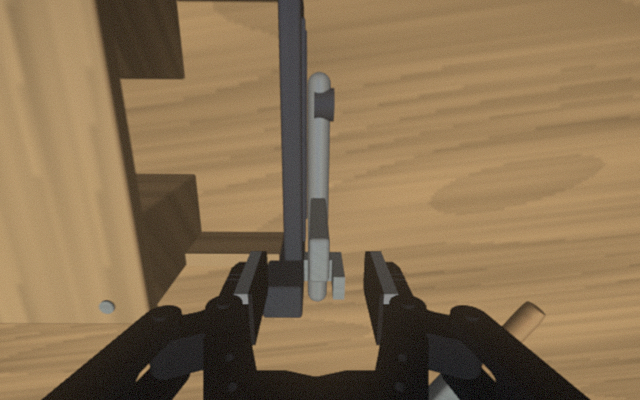

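```bash
python3 - <<'E'
from h import *
import pickle
c=cam('wrist','w2b');s=robot.sense();print(s['tcp_pos'],s['clock'])
print(ray(c,319,262,115),ray(c,319,243,115),ray(c,319,280,115)); print(proj(c,[s['tcp_pos']]))
E
```

```text
[447.08881482 129.84457176 123.00315375] 2.975
[444.45125238 128.50829905 115.        ] [454.76181745 127.24375275 115.        ] [434.30763374 129.75237009 115.        ]
[[315.69299744 265.55647198]]
```

```bash
python3 -m pendant '[[-0.2,-0.1,-2,0,0,0],[0,0,-2,0,0,0]]' && python3 -m pendant '[[0,0,0,0,0,0],[0,0,0,0,0,0],[0,0,0,0,0,0],[0,0,0,0,0,0],[0,0,0,0,0,0]]' 0 40; python3 - <<'E'
from h import *
cam('wrist','w3');s=robot.sense();print(s['tcp_pos'],s['contact_force'],s['gripper_width'],s['torque'])
E
```

```text
clock: 3.22
tcp_pos: [445.5, 128.8, 82.9]
tool_rot: [-162.1, 89.8, 10.7]
contact_force: [0.1, 0.6, 0.4]
gripper_width: 0.528
clock: 3.85
tcp_pos: [445.1, 127.8, 83.1]
tool_rot: [150.5, 89.9, -36.8]
contact_force: [-1.5, -5.9, 3.0]
gripper_width: 0.111
[445.06383796 127.7944242   83.0932549 ] [-2.60260853 -5.82543935  2.90618574] 0.11131973457433494 [-0.6731238   0.23788687 -0.22783412]
```

View pics/w3.png

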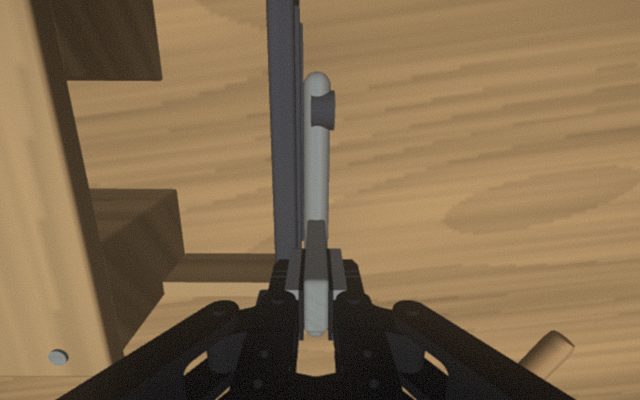

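```bash
python3 -m pendant '[[0.35,-0.05,0.6,0.65,4.95,0],[0.4,-0.05,0.56,0.65,4.95,0],[0.45,-0.06,0.52,0.65,4.95,0],[0.49,-0.06,0.48,0.65,4.95,0],[0,0,0,0,0,0],[0,0,0,0,0,0]]'; python3 - <<'E'
from h import *
cam('wrist','w4');s=robot.sense();print(s['tcp_pos'],s['contact_force'],s['gripper_width'],s['torque'])
E
```

```text
clock: 4.65
tcp_pos: [461.6, 125.6, 104.2]
tool_rot: [0.1, 70.1, 172.7]
contact_force: [-3.3, -5.3, 2.1]
gripper_width: 0.109
[461.59227867 125.53196465 104.21181107] [-1.77996829 -5.77516593  2.32320913] 0.10856903100360654 [-0.71022222  0.2971214   0.04603389]
```

View pics/w4.png

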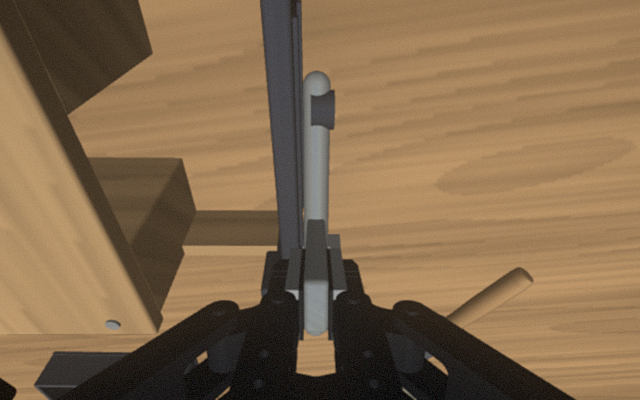

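```bash
cat > arc.py <<'E'
import numpy as np
def arc(tcp,h,tot,n):
    r=np.array(tcp[:2])-h;o=[];a=0
    for i in range(n):
        b=np.radians(tot*(i+1)/n);R=lambda t:np.array([[np.cos(t),-np.sin(t)],[np.sin(t),np.cos(t)]])
        d=(R(b)-R(a))@r;a=b;o.append([round(d[0]/10,2),round(d[1]/10,2),0,0,0,round(tot/n,2)])
    print(o)
E
python3 -c "
from arc import *
arc([461.6,125.5],np.array([587,125]),30,6)"
```

```text
[[np.float64(0.04), np.float64(-1.09), 0, 0, 0, 5.0], [np.float64(0.14), np.float64(-1.09), 0, 0, 0, 5.0], [np.float64(0.23), np.float64(-1.07), 0, 0, 0, 5.0], [np.float64(0.32), np.float64(-1.04), 0, 0, 0, 5.0], [np.float64(0.41), np.float64(-1.01), 0, 0, 0, 5.0], [np.float64(0.5), np.float64(-0.97), 0, 0, 0, 5.0]]
```

```bash
python3 -m pendant '[[0.04,-1.09,0,0,0,5],[0.14,-1.09,0,0,0,5],[0.23,-1.07,0,0,0,5],[0.32,-1.04,0,0,0,5],[0.41,-1.01,0,0,0,5],[0.5,-0.97,0,0,0,5],[0,0,0,0,0,0]]'; python3 - <<'E'
from h import *
cam('wrist','w5');cam('side','s5');s=robot.sense();print(s['tcp_pos'],s['contact_force'],s['gripper_width'],s['torque'],s['tool_rot'])
E
```

```text
clock: 5.58
tcp_pos: [478.1, 63.4, 104.2]
tool_rot: [0.0, 70.1, -157.3]
contact_force: [-1.8, -2.8, 4.2]
gripper_width: 0.111
[477.8985482   63.62423918 104.13460017] [-2.92720544 -4.25835928  6.62428961] 0.111176653136147 [-0.48175241  0.45603482  0.01591252] [ 9.99153778e-03  7.01131726e+01 -1.57391818e+02]
```

View pics/w5.png

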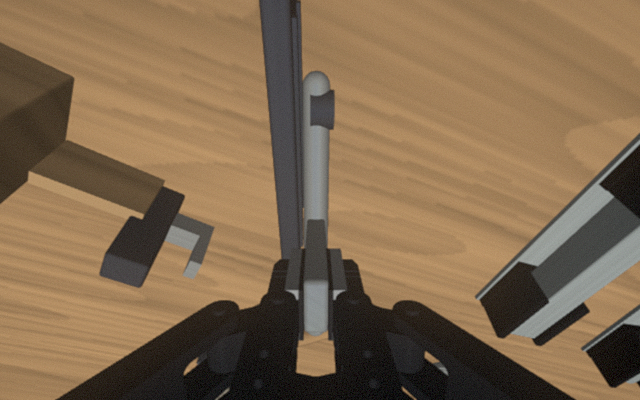

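View pics/s5.png

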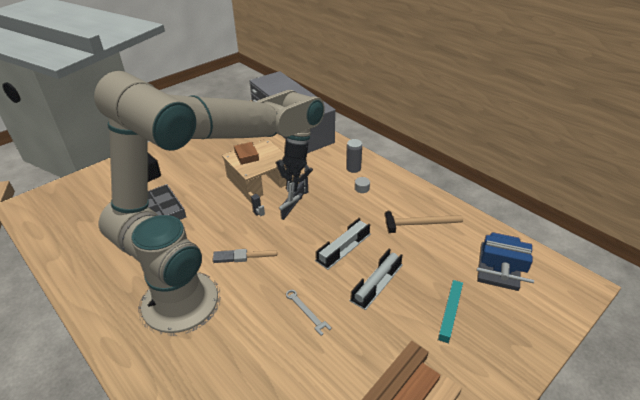

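```bash
python3 -m pendant '[[-0.46,-0.19,-0.48,1.9,-4.62,0],[-0.42,-0.175,-0.52,1.9,-4.62,0],[-0.38,-0.155,-0.56,1.9,-4.62,0],[-0.33,-0.14,-0.58,1.9,-4.62,0],[0,0,0,0,0,0]]'; python3 - <<'E'
from h import *
from arc import *
s=robot.sense();print(s['tcp_pos'],s['contact_force'],s['gripper_width'],s['torque'],s['tool_rot'])
arc(s['tcp_pos'],np.array([587,125]),73,10)
E
```

```text
clock: 6.3
tcp_pos: [462.4, 57.4, 82.9]
tool_rot: [164.9, 89.6, 7.5]
contact_force: [1.9, -0.7, 3.6]
gripper_width: 0.11
[462.42101297  57.37489511  82.89905673] [ 1.85479278 -0.74275522  3.56861884] 0.11026284969519091 [ 0.0559562  -0.23409373 -0.23120483] [164.91307669  89.64308715   7.50987426]
[[np.float64(0.96), np.float64(-1.53), 0, 0, 0, 7.3], [np.float64(1.15), np.float64(-1.39), 0, 0, 0, 7.3], [np.float64(1.31), np.float64(-1.24), 0, 0, 0, 7.3], [np.float64(1.46), np.float64(-1.06), 0, 0, 0, 7.3], [np.float64(1.58), np.float64(-0.87), 0, 0, 0, 7.3], [np.float64(1.68), np.float64(-0.66), 0, 0, 0, 7.3], [np.float64(1.75), np.float64(-0.44), 0, 0, 0, 7.3], [np.float64(1.79), np.float64(-0.21), 0, 0, 0, 7.3], [np.float64(1.8), np.float64(0.02), 0, 0, 0, 7.3], [np.float64(1.79), np.float64(0.25), 0, 0, 0, 7.3]]
```

```bash
python3 -m pendant '[[0.96,-1.53,0,0,0,7.3],[1.15,-1.39,0,0,0,7.3],[1.31,-1.24,0,0,0,7.3],[1.46,-1.06,0,0,0,7.3],[1.58,-0.87,0,0,0,7.3],[1.68,-0.66,0,0,0,7.3],[1.75,-0.44,0,0,0,7.3],[1.79,-0.21,0,0,0,7.3],[1.8,0.02,0,0,0,7.3],[1.79,0.25,0,0,0,7.3]]'; python3 -m pendant '[[0,0,0,0,0,0]]';  python3 - <<'E'
from h import *
s=robot.sense();print(s['tcp_pos'],s['contact_force'],s['gripper_width'],s['torque'],s['tool_rot'],s['qpos'])
cam('side','s6');cam('wrist','w6')
E
```

```text
clock: 7.55
tcp_pos: [615.7, -12.1, 82.9]
tool_rot: [140.5, 89.7, 56.5]
contact_force: [-2.2, 8.1, 8.1]
gripper_width: 0.112
clock: 7.68
tcp_pos: [615.9, -12.0, 82.9]
tool_rot: [133.4, 89.8, 49.3]
contact_force: [-1.8, 5.3, 7.2]
gripper_width: 0.108
[615.92866903 -11.97802286  82.88513568] [-1.82749098  5.30000499  7.20511874] 0.10843733381276828 [0.92314669 0.50599023 0.16772031] [133.40673788  89.75684024  49.26968225] [ -4.63763315  22.61597192  74.74320127   0.1981853   82.49762685
 -10.52620851]
```

View pics/s6.png

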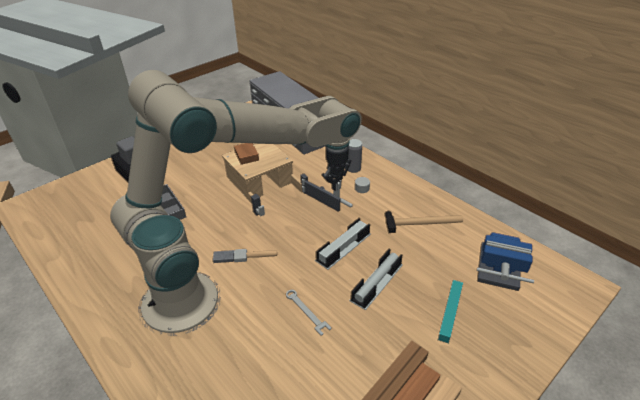

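View pics/w6.png

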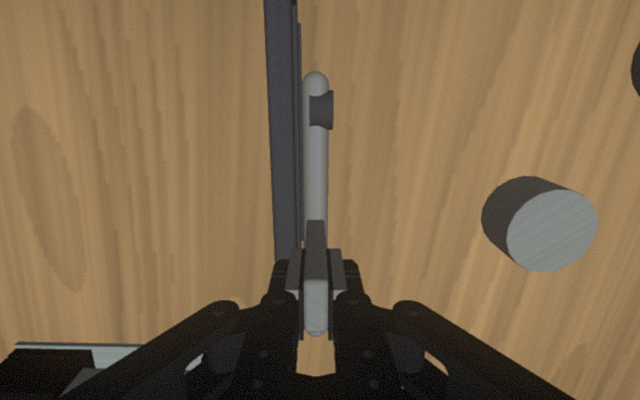

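```bash
python3 -m pendant '[[0,0,0,0,0,0],[0,0,0,0,0,0],[0,0,3,0,0,0],[0,0,5,0,0,0]]' 5.5 && python3 -m pendant '[[-1.45,-1.63,0,0,0,-9.2],[-1.45,-1.63,0,0,0,-9.2],[-1.45,-1.63,0,0,0,-9.2],[-1.45,-1.63,0,0,0,-9.2],[-1.45,-1.63,0,0,0,-9.2],[-1.45,-1.63,0,0,0,-9.2],[-1.45,-1.63,0,0,0,-9.2],[-1.45,-1.63,0,0,0,-9.2],[-1.45,-1.63,0,0,0,-9.2],[-1.45,-1.63,0,0,0,-9.2]]' 8.5 && python3 -m pendant '[[0,0,0,0,0,0]]';  python3 - <<'E'
from h import *
import pickle
s=robot.sense();print(s['tcp_pos'],s['contact_force'],s['gripper_width'])
c=cam('wrist','w7');pickle.dump(c,open('w7.pkl','wb'));print(c['R'].round(3).tolist(), proj(c,[s['tcp_pos']]))
E
```

```text
clock: 8.28
tcp_pos: [613.1, -14.2, 159.7]
tool_rot: [-106.2, 89.7, 169.5]
contact_force: [0.7, 0.3, -0.1]
gripper_width: 0.644
clock: 9.52
tcp_pos: [468.8, -177.7, 161.3]
tool_rot: [74.2, 90.0, -102.4]
contact_force: [-0.2, 0.4, 0.6]
gripper_width: 0.994
clock: 9.65
tcp_pos: [468.8, -178.0, 161.4]
tool_rot: [85.1, 89.9, -91.3]
contact_force: [0.4, -0.6, -0.9]
gripper_width: 0.99
[ 468.82555082 -177.96425531  161.36497048] [ 0.36965328 -0.56204408 -0.8573914 ] 0.9896017002056283
[[0.064, -0.998, 0.001], [-0.949, -0.061, 0.309], [-0.309, -0.021, -0.951]] [[315.82006141 265.75360347]]
```

View pics/w7.png

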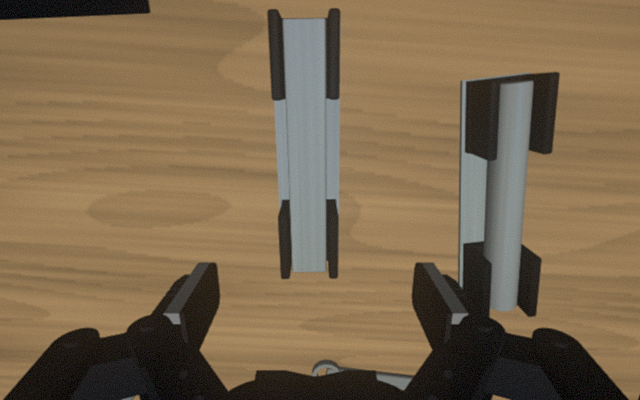

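```bash
python3 - <<'E'
from h import *
import pickle
c=pickle.load(open('w7.pkl','rb'))
P=[ray(c,u,v,42) for u,v in [(282.5,19),(326,18.5),(326.5,271),(290.5,272)]]
for x in P: print(x.round(1))
P=np.array(P);print(P.mean(0)); d=(P[0]+P[1]-P[2]-P[3])/2;print(np.hypot(*d[:2]),np.degrees(np.arctan2(d[1],d[0])))
print(np.degrees(np.arctan2(c['R'][0][1],c['R'][0][0])))
E
```

```text
[ 593.5 -147.    42. ]
[ 595.8 -177.2   42. ]
[ 398.  -192.2   42. ]
[ 395.  -160.8   42. ]
[ 495.55893011 -169.27973528   42.        ]
198.72740779298857 4.162667046358925
-86.32616408009756
```

```bash
python3 -m pendant '[[0.27,0.69,-4,0,0,0.5],[0,0,-4,0,0,0],[0,0,-3.5,0,0,0],[0,0,-2,0,0,0],[0,0,-0.9,0,0,0],[0,0,0,0,0,0],[0,0,0,0,0,0]]' && python3 -m pendant '[[0,0,0,0,0,0],[0,0,0,0,0,0],[0,0,0,0,0,0],[0,0,0,0,0,0],[0,0,0,0,0,0],[0,0,0,0,0,0]]' 0 70;  python3 - <<'E'
from h import *
s=robot.sense();print(s['tcp_pos'],s['contact_force'],s['gripper_width'])
c=cam('wrist','w8')
E
```

```text
clock: 10.58
tcp_pos: [472.9, -170.5, 18.6]
tool_rot: [134.2, 89.8, -41.5]
contact_force: [0.1, 0.3, -0.3]
gripper_width: 0.998
clock: 11.32
tcp_pos: [472.5, -170.6, 18.1]
tool_rot: [121.4, 89.9, -54.4]
contact_force: [-0.8, -0.8, 5.7]
gripper_width: 0.338
[ 472.47667111 -170.58575474   18.10489139] [-0.76913836 -0.80938719  5.73017297] 0.3382859048220967
```

View pics/w8.png

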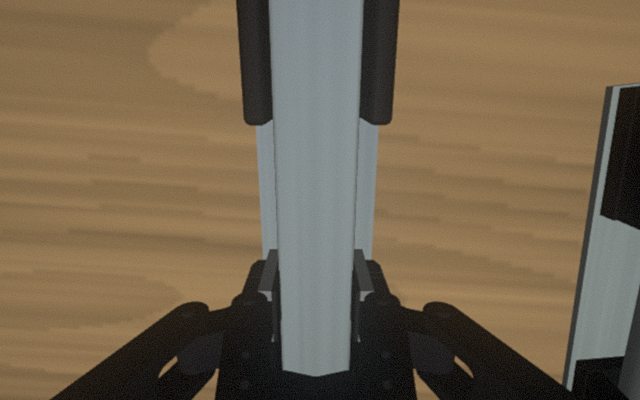

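```bash
python3 -m pendant '[[0,0,1,0,0,0],[0,0,3,0,0,0],[0,0,4,0,0,0],[0,0,2,0,0,0]]' && python3 -m pendant '[[0.19,2.53,0,0,0,7.83],[0.19,2.53,0,0,0,7.83],[0.19,2.53,0,0,0,7.83],[0.19,2.53,0,0,0,7.83],[0.19,2.53,0,0,0,7.83],[0.19,2.53,0,0,0,7.83],[0.19,2.53,0,0,0,7.83],[0.19,2.53,0,0,0,7.83],[0.19,2.53,0,0,0,7.83],[0.19,2.53,0,0,0,7.83]]' && python3 -m pendant '[[0,0,0,0,0,0],[0,0,0,0,0,0]]';  python3 - <<'E'
from h import *
import pickle
s=robot.sense();print(s['tcp_pos'],s['contact_force'],s['gripper_width'],s['tool_rot'])
c=cam('wrist','w9');pickle.dump(c,open('w9.pkl','wb'));cam('side','s9');cam('scene','c9');print(np.degrees(np.arctan2(c['R'][0][1],c['R'][0][0])))
E
```

```text
clock: 11.88
tcp_pos: [472.2, -170.3, 119.2]
tool_rot: [125.9, 89.9, -49.8]
contact_force: [-0.2, 0.8, -5.5]
gripper_width: 0.336
clock: 13.12
tcp_pos: [490.2, 83.5, 116.6]
tool_rot: [-74.2, 89.9, -171.4]
contact_force: [-0.4, 0.6, -6.0]
gripper_width: 0.336
clock: 13.38
tcp_pos: [490.6, 82.3, 116.9]
tool_rot: [-40.0, 90.0, -137.6]
contact_force: [0.0, -0.7, -5.2]
gripper_width: 0.338
[490.57895543  82.33287779 116.89132786] [ 0.0126435  -0.72593012 -5.24190191] 0.33828086549661013 [ -40.03760452   89.95663851 -137.58484631]
-7.493201515737833
```

View pics/w9.png

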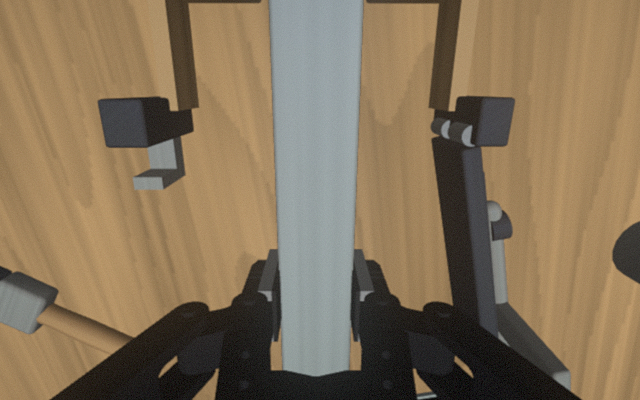

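View pics/s9.png

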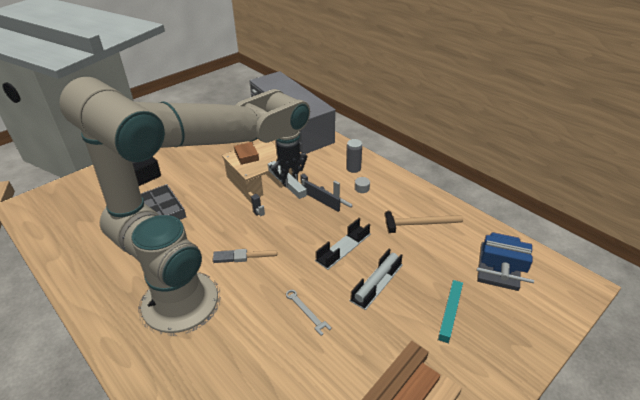

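```bash
python3 - <<'E'
from h import *
import pickle
c=pickle.load(open('w9.pkl','rb'))
A=ray(c,123,122,75);B=ray(c,491,121,75);print(A,B,np.hypot(*(A-B)[:2]));d=(A-B)/np.hypot(*(A-B)[:2])
print('yaw',np.degrees(np.arctan2(-d[0],d[1])) , 'origin', B+98*d)
# threshold wall tops inner edges z=40
for u,v in [(197,107),(190,0),(432,107),(440,0)]: print(u,v,ray(c,u,v,40))
E
```

```text
[396.93923089 158.37287257  75.        ] [592.40452381 133.1885162   75.        ] 197.0810303976914
yaw 82.65828076438092 origin [495.20796122 145.71162367  75.        ]
197 107 [426.13272684 160.64723564  40.        ]
190 0 [436.28515257 219.14135549  40.        ]
432 107 [572.61088195 141.37954536  40.        ]
440 0 [578.59756417 200.42787578  40.        ]
```

```bash
python3 -m pendant '[[-0.2,-0.5,-4,0,0,0],[0,0,-4,0,0,0],[0,0,-2,0,0,0],[0,0,-0.6,0,0,0],[0,0,-0.3,0,0,0],[0,0,0,0,0,0]]' && python3 - <<'E'
from h import *
s=robot.sense();print(s['tcp_pos'],s['contact_force'])
c=cam('wrist','w10');cam('side','s10')
E
```

```text
clock: 14.28
tcp_pos: [489.8, 77.6, 9.5]
tool_rot: [101.6, 89.8, 4.1]
contact_force: [-0.3, -0.5, -5.1]
gripper_width: 0.335
[489.80643317  77.62968672   9.47595041] [-0.27822697 -0.52963512 -5.09249082]
```

View pics/w10.png

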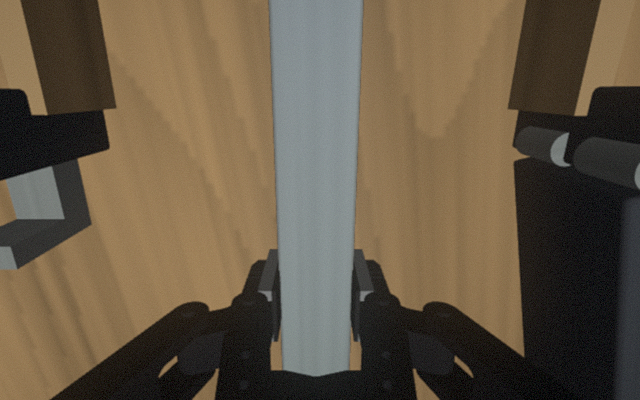

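```bash
python3 -m pendant '[[0,0,-0.2,0,0,0],[0,0,-0.1,0,0,0],[0,0,0,0,0,0]]' && python3 - <<'E'
from h import *
s=robot.sense();print(s['tcp_pos'],s['contact_force'],s['torque'])
E
```

```text
clock: 14.75
tcp_pos: [489.3, 77.7, 6.1]
tool_rot: [102.5, 89.9, 5.0]
contact_force: [-3.0, -0.1, 2.4]
gripper_width: 0.332
[489.34230893  77.69220953   6.11113863] [-2.97264545 -0.05929656  2.43182458] [-0.05916541  0.49971649 -0.07071627]
```

```bash
python3 -m pendant '[[0.2,1.49,0,0,0,0],[0.2,1.49,0,0,0,0],[0.2,1.49,0,0,0,0],[0.2,1.49,0,0,0,0],[0.2,1.49,0,0,0,0],[0,0,0,0,0,0]]' && python3 - <<'E'
from h import *
s=robot.sense();print(s['tcp_pos'],s['contact_force'],s['torque'])
c=cam('wrist','w11');cam('side','s11');cam('scene','c11')
import cv2
a=cv2.imread('pics/s11.png');b=cv2.imread('pics/c11.png')
cv2.imwrite('pics/d11.png',np.vstack([cv2.resize(a[120:230,210:370],None,fx=5,fy=2.7*5/2.7)[:300*2],])[:590])
cv2.imwrite('pics/e11.png',cv2.resize(b[140:250,350:500],None,fx=5,fy=5))
E
```

```text
clock: 15.5
tcp_pos: [499.8, 154.6, 6.2]
tool_rot: [139.8, 89.8, 42.4]
contact_force: [1.6, 4.3, 3.2]
gripper_width: 0.34
[499.78383845 154.5555346    6.16567538] [1.6315026  4.32013282 3.20054376] [ 0.65928484 -0.0394485  -0.0523836 ]
```

View pics/d11.png

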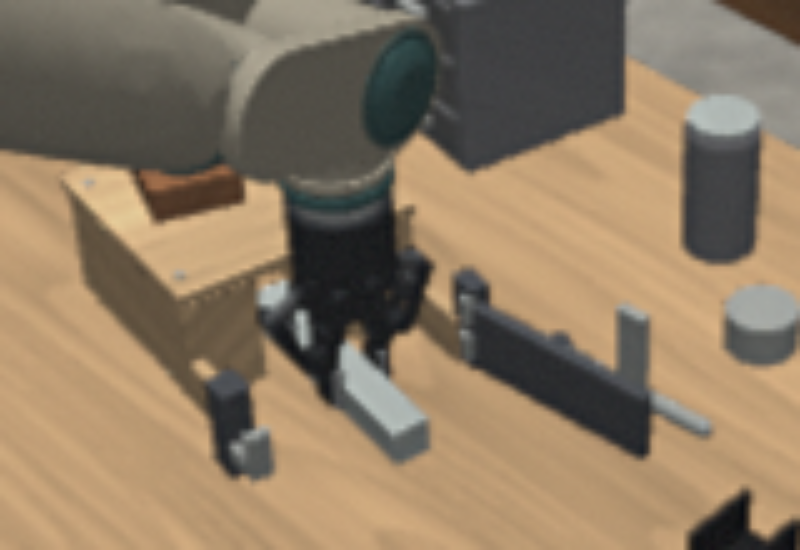

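View pics/e11.png

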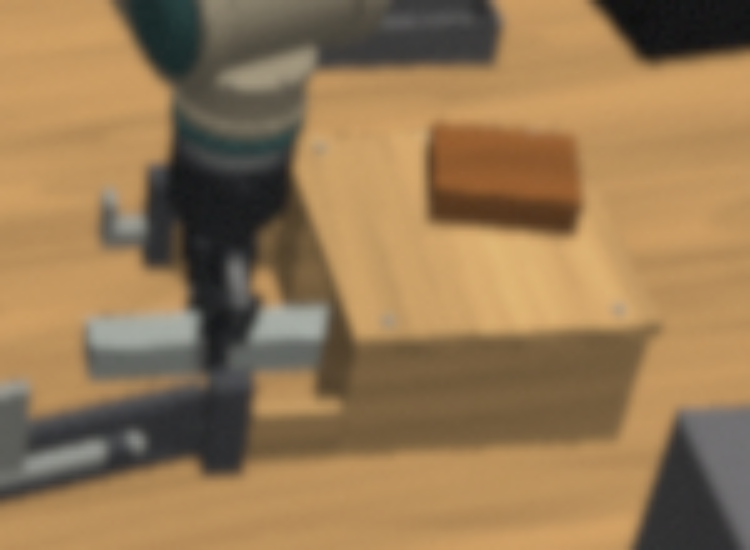

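View pics/w11.png

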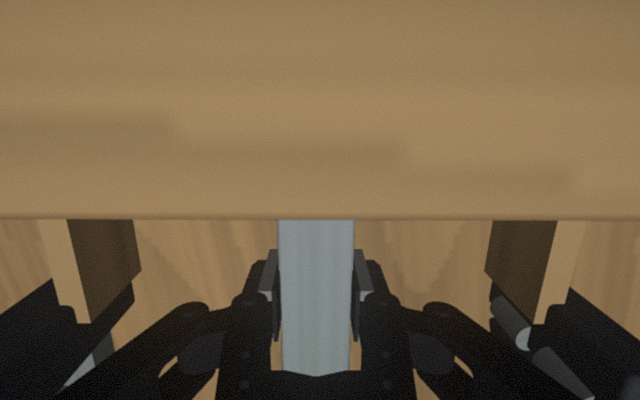

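```bash
python3 - <<'E'
from h import *
c=cam('wrist');s=robot.sense()
e=np.array([.1305,.991])
for z in (102,90):
    for u in (200,430):
        r=ray(c,u,217,z);print(z,(r[:2]-s['tcp_pos'][:2])@e, r)
E
```

```text
102 61.486346467929096 [490.36968017 216.50231252 102.        ]
102 61.5157510353927 [524.60490989 212.02371221 102.        ]
90 56.90814472524556 [485.47706521 212.52681758  90.        ]
90 56.94498566789105 [528.37033804 206.91558533  90.        ]
```

```bash
python3 -m pendant '[[0,0,0,0,0,0],[0,0,0,0,0,0],[0,0,0,0,0,0],[0,0,2,0,0,0],[0,0,3,0,0,0],[-0.42,-3.24,0,0,0,0],[-0.43,-3.24,0,0,0,0],[-0.43,-3.24,0,0,0,0]]' 6.5 && python3 -m pendant '[[0,0,0,0,0,0],[0,0,0,0,0,0],[0,0,0,0,0,0]]' 0 && python3 - <<'E'
from h import *
c=cam('wrist','w12');s=robot.sense();print(s['tcp_pos'],s['gripper_width'],proj(c,[s['tcp_pos']]))
E
```

```text
clock: 16.7
tcp_pos: [486.0, 53.9, 55.5]
tool_rot: [93.2, 89.9, -4.2]
contact_force: [1.0, -0.3, 0.1]
gripper_width: 0.762
clock: 17.08
tcp_pos: [486.4, 55.7, 55.5]
tool_rot: [108.3, 89.9, 10.9]
contact_force: [0.1, -0.2, -0.6]
gripper_width: 0.124
[486.3668375   55.71985788  55.45769392] 0.038017359774678794 [[314.67919508 265.79603384]]
```

View pics/w12.png

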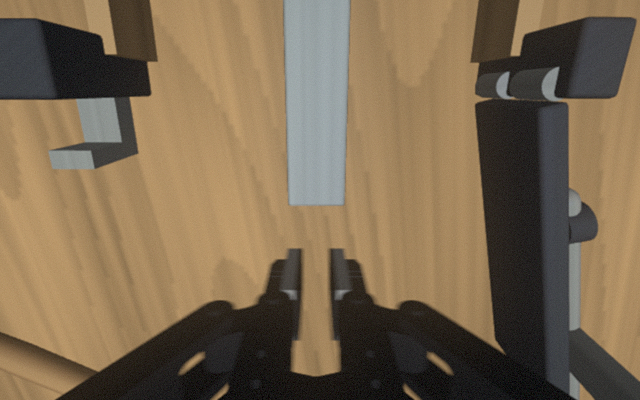

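```bash
python3 - <<'E'
from h import *
c=cam('wrist');s=robot.sense()
e=np.array([.1305,.991]);l=np.array([-.991,.1305])
r=ray(c,316,205,30);d=(r-s['tcp_pos'])[:2];print(s['tcp_pos'],r,d@e,d@l)
E
```

```text
[486.36475663  55.66880366  55.46538379] [489.84143331  77.29113777  30.        ] 21.88143941075976 -0.623671991835562
```

```bash
python3 -m pendant '[[0,0,-2.5,0,0,0],[0,0,-1.5,0,0,0],[0,0,-0.5,0,0,0],[0.07,0.5,0,0,0,0],[0.13,1,0,0,0,0],[0.15,1.15,0,0,0,0],[0.15,1.15,0,0,0,0],[0.15,1.15,0,0,0,0]]' && python3 -m pendant '[[0.15,1.15,0,0,0,0],[0.15,1.15,0,0,0,0],[0.15,1.15,0,0,0,0],[0.07,0.6,0,0,0,0],[0.04,0.3,0,0,0,0],[0.02,0.17,0,0,0,0],[0,0,0,0,0,0]]' && python3 - <<'E'
from h import *
c=cam('wrist','w13');s=robot.sense();print(s['tcp_pos'],s['contact_force'],(s['tcp_pos'][:2]-[498.5,136.5])@[.1305,.991])
E
```

```text
clock: 18.18
tcp_pos: [493.4, 105.1, 11.2]
tool_rot: [82.1, 89.9, -15.4]
contact_force: [-1.5, -4.8, 3.5]
gripper_width: 0.002
clock: 19.05
tcp_pos: [499.0, 149.9, 11.0]
tool_rot: [95.5, 89.9, -2.0]
contact_force: [-0.3, -3.3, 3.4]
gripper_width: 0.002
[498.96596606 149.94400473  10.91802976] [-0.48182767 -3.64647186  2.9673976 ] 13.383817256103182
```

View pics/w13.png

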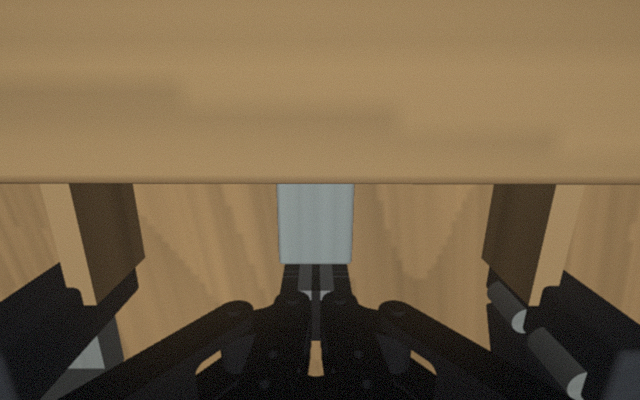

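```bash
python3 -m pendant '[[-0.26,-2,0,0,0,0],[-0.52,-4,2,0,0,0],[-0.26,-2,4,0,0,0],[0,0,4,0,0,0],[0,0,4,0,0,0]]' && python3 - <<'E'
from h import *
c=cam('wrist','w14');s=robot.sense();print(s['tcp_pos'],s['qpos'])
import pickle;pickle.dump(c,open('w14.pkl','wb'))
E
```

```text
clock: 19.73
tcp_pos: [487.6, 68.8, 151.3]
tool_rot: [167.3, 89.9, 69.8]
contact_force: [0.2, 0.9, 0.7]
gripper_width: 0.003
[490.04950753  69.17727814 157.50555232] [ 3.72975519e+00 -3.02419937e-01  9.20639260e+01  5.17108319e-02
  8.76901642e+01  1.12370645e+01]
```

View pics/w14.png

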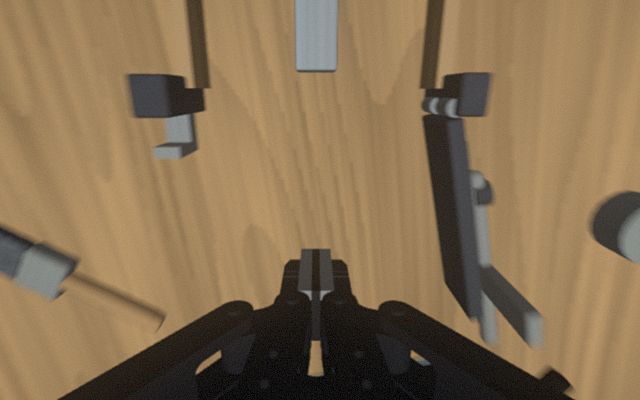

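```bash
python3 -m pendant '[[3.14,-2.04,0,0,0,3.3],[3.14,-2.04,0,0,0,3.3],[3.14,-2.04,0,0,0,3.3],[3.14,-2.04,0,0,0,3.4],[0,0,0,0,0,0],[0,0,0,0,0,0]]' 5.5 && python3 - <<'E'
from h import *
import pickle
w=pickle.load(open('w14.pkl','rb'));r=ray(w,316,70,30);print('rear x',(r[:2]-[498.5,136.5])@[.1305,.991])
c=cam('wrist','w15');s=robot.sense();print(s['tcp_pos'],proj(c,[s['tcp_pos']]),np.degrees(np.arctan2(c['R'][0][1],c['R'][0][0])))
pickle.dump(c,open('w15.pkl','wb'))
E
```

```text
clock: 20.52
tcp_pos: [613.1, -12.0, 149.8]
tool_rot: [-172.4, 89.9, 103.3]
contact_force: [0.0, 0.7, 0.6]
gripper_width: 0.643
rear x 24.91027706613644
[613.09974663 -11.66051368 150.2324945 ] [[314.6018866  265.44581956]] 5.839179675171618
```

View pics/w15.png

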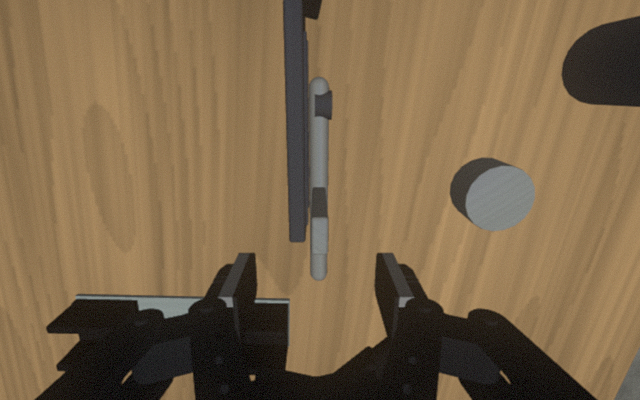

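```bash
python3 - <<'E'
from h import *
import pickle
c=pickle.load(open('w15.pkl','rb'));print(ray(c,319.5,235,115))
E
```

```text
[615.82560012 -11.34279173 115.        ]
```

Tab is at (615.8, -11.3). Descend and grip.

```bash
python3 -m pendant '[[0.27,0,-3,0,0,0],[0,0,-3,0,0,0],[0,0,-0.7,0,0,0],[0,0,0,0,0,0]]' && python3 -m pendant '[[0,0,0,0,0,0],[0,0,0,0,0,0],[0,0,0,0,0,0],[0,0,0,0,0,0],[0,0,0,0,0,0]]' 0 40; python3 - <<'E'
from h import *
from arc import *
cam('wrist','w16');s=robot.sense();print(s['tcp_pos'],s['contact_force'],s['gripper_width'],s['torque'])
arc(s['tcp_pos'],np.array([587,125]),-73,10)
E
```

```text
clock: 21.08
tcp_pos: [616.4, -11.6, 84.2]
tool_rot: [100.3, 89.9, 16.1]
contact_force: [0.8, 0.8, 0.0]
gripper_width: 0.644
clock: 21.7
tcp_pos: [616.8, -12.0, 84.5]
tool_rot: [85.4, 89.9, 1.2]
contact_force: [-2.7, -0.6, 6.0]
gripper_width: 0.113
[616.80578641 -12.02052045  84.58132422] [-2.16348233 -0.69756379  5.88183075] 0.11126219382751425 [-0.04701965  0.52791027  0.36406005]
[[np.float64(-1.77), np.float64(-0.27), 0, 0, 0, -7.3], [np.float64(-1.78), np.float64(-0.04), 0, 0, 0, -7.3], [np.float64(-1.78), np.float64(0.19), 0, 0, 0, -7.3], [np.float64(-1.74), np.float64(0.41), 0, 0, 0, -7.3], [np.float64(-1.67), np.float64(0.63), 0, 0, 0, -7.3], [np.float64(-1.58), np.float64(0.83), 0, 0, 0, -7.3], [np.float64(-1.46), np.float64(1.03), 0, 0, 0, -7.3], [np.float64(-1.32), np.float64(1.21), 0, 0, 0, -7.3], [np.float64(-1.15), np.float64(1.36), 0, 0, 0, -7.3], [np.float64(-0.97), np.float64(1.5), 0, 0, 0, -7.3]]
```

View pics/w16.png

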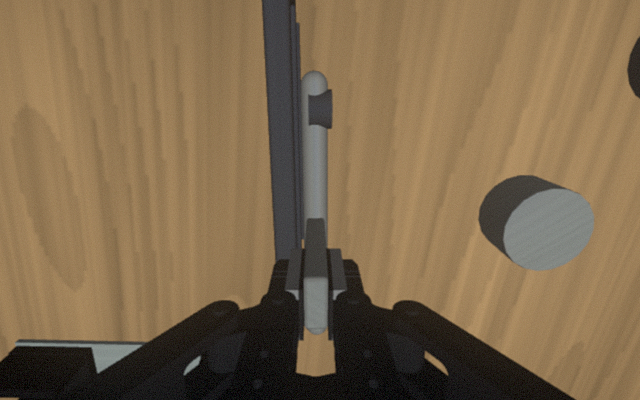

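```bash
python3 -m pendant '[[-1.77,-0.27,0,0,0,-7.3],[-1.78,-0.04,0,0,0,-7.3],[-1.78,0.19,0,0,0,-7.3],[-1.74,0.41,0,0,0,-7.3],[-1.67,0.63,0,0,0,-7.3],[-1.58,0.83,0,0,0,-7.3],[-1.46,1.03,0,0,0,-7.3],[-1.32,1.21,0,0,0,-7.3],[-1.15,1.36,0,0,0,-7.3],[-0.97,1.5,0,0,0,-7.3]]' && python3 -m pendant '[[0,0,0,0,0,0]]' && python3 - <<'E'
from h import *
c=cam('wrist','w17');s=robot.sense();print(s['tcp_pos'],s['contact_force'],s['torque'],np.degrees(np.arctan2(c['R'][0][1],c['R'][0][0])))
E
```

```text
clock: 23.0
tcp_pos: [463.0, 55.8, 84.5]
tool_rot: [36.8, 89.8, -120.7]
contact_force: [-10.1, -4.4, 10.2]
gripper_width: 0.111
clock: 23.12
tcp_pos: [462.9, 56.2, 84.6]
tool_rot: [33.7, 89.8, -123.5]
contact_force: [-12.3, -7.0, 13.1]
gripper_width: 0.108
[463.03901378  55.89886632  84.54941489] [-12.93329732  -6.51084589  13.466204  ] [-0.81937227  1.90940576  0.04196807] -67.18858034917956
```

View pics/w17.png

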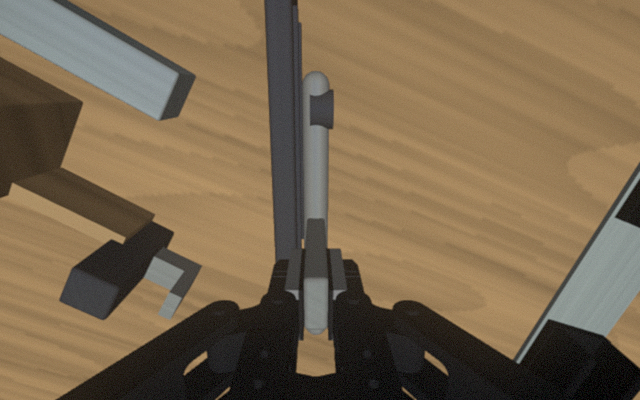

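```bash
python3 -m pendant '[[0.27,0.11,0.6,-1.9,4.62,0],[0.34,0.13,0.57,-1.9,4.62,0],[0.4,0.165,0.53,-1.9,4.62,0],[0.46,0.19,0.49,-1.9,4.62,0],[0,0,0,0,0,0]]' && python3 - <<'E'
from h import *
from arc import *
c=cam('wrist','w18');s=robot.sense();print(s['tcp_pos'],s['contact_force'],s['torque'],s['tool_rot'])
arc(s['tcp_pos'],np.array([587,125]),-30,6)
E
```

```text
clock: 23.8
tcp_pos: [479.0, 62.6, 105.8]
tool_rot: [-0.3, 69.8, -157.4]
contact_force: [-5.1, -1.1, 6.1]
gripper_width: 0.109
[478.9006277   62.51960594 105.71246975] [-3.95185945 -0.18447709  4.98773682] [-0.32522635  0.65130951  0.14786385] [  -0.29832497   69.90537568 -157.46000078]
[[np.float64(-0.5), np.float64(0.97), 0, 0, 0, -5.0], [np.float64(-0.42), np.float64(1.01), 0, 0, 0, -5.0], [np.float64(-0.33), np.float64(1.04), 0, 0, 0, -5.0], [np.float64(-0.24), np.float64(1.06), 0, 0, 0, -5.0], [np.float64(-0.14), np.float64(1.08), 0, 0, 0, -5.0], [np.float64(-0.05), np.float64(1.09), 0, 0, 0, -5.0]]
```

View pics/w18.png

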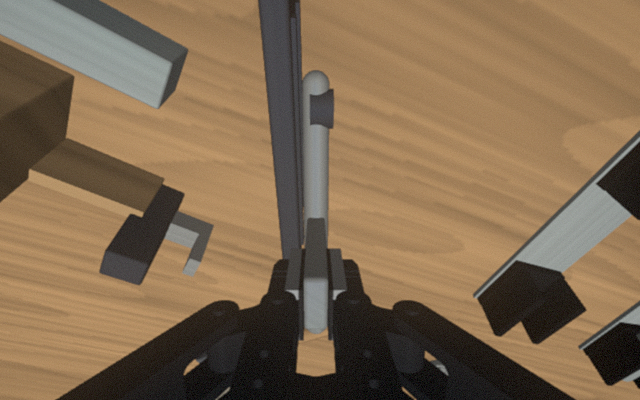

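```bash
python3 -m pendant '[[-0.5,0.97,0,0,0,-5],[-0.42,1.01,0,0,0,-5],[-0.33,1.04,0,0,0,-5],[-0.24,1.06,0,0,0,-5],[-0.14,1.08,0,0,0,-5],[-0.05,1.09,0,0,0,-5],[0,0,0,0,0,0],[0,0,0,0,0,0]]' && python3 - <<'E'
from h import *
c=cam('wrist','w19');s=robot.sense();print(s['tcp_pos'],s['contact_force'],s['torque'],s['tool_rot'])
E
```

```text
clock: 24.85
tcp_pos: [461.9, 124.9, 105.7]
tool_rot: [-0.3, 70.0, 172.6]
contact_force: [-4.7, -1.6, 4.5]
gripper_width: 0.111
[461.88942006 124.84480811 105.7078479 ] [-5.51061472 -1.23069293  5.7500859 ] [-0.24832572  0.8571228  -0.02955121] [ -0.27583887  69.97605824 172.60549212]
```

View pics/w19.png

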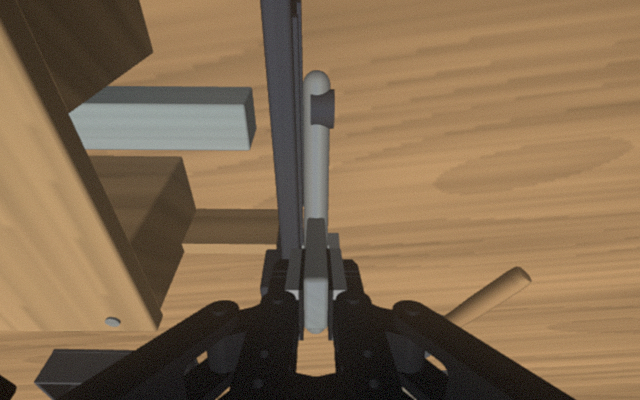

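```bash
python3 -m pendant '[[0.02,0.15,0,0,0,-0.3],[0.0,0.1,0,0,0,-0.2],[0,0,0,0,0,0]]' && python3 - <<'E'
from h import *
s=robot.sense();print(s['tcp_pos'],s['contact_force'],s['torque'],s['tool_rot'])
E
```

```text
clock: 25.28
tcp_pos: [461.9, 125.7, 105.7]
tool_rot: [0.3, 69.9, 172.6]
contact_force: [-6.4, -10.1, 6.9]
gripper_width: 0.116
[461.91196587 125.6721574  105.70908501] [ -6.43624366 -10.0816754    6.92970184] [-1.43538465  1.14302273  0.61532234] [  0.32517603  69.94615281 172.64278503]
```

```bash
python3 -m pendant '[[-0.49,0.06,-0.48,-0.65,-4.95,0],[-0.45,0.06,-0.52,-0.65,-4.95,0],[-0.4,0.05,-0.56,-0.65,-4.95,0],[-0.35,0.05,-0.6,-0.65,-4.95,0],[0,0,0,0,0,0],[0,0,0,0,0,0]]' && python3 - <<'E'
from h import *
c=cam('wrist','w20');s=robot.sense();print(s['tcp_pos'],s['contact_force'],s['torque'],s['tool_rot'])
E
```

```text
clock: 26.02
tcp_pos: [444.8, 128.0, 84.3]
tool_rot: [51.4, 89.9, -136.2]
contact_force: [-9.7, -9.7, 10.9]
gripper_width: 0.108
[444.84812441 127.9741734   84.34210655] [-11.51286024  -9.76797044  10.06157686] [-1.50831409  1.5415775  -0.02481851] [  44.58196824   89.90890983 -143.02716238]
```

View pics/w20.png

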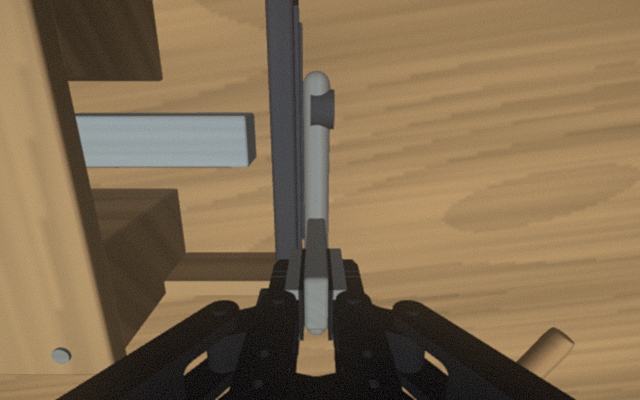

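Latch is down behind the catch. Release, withdraw upward and back, and check.

```bash
python3 -m pendant '[[0,0,0,0,0,0],[0,0,0,0,0,0],[0,0,0,0,0,0],[0,0,3,0,0,0],[0,0,5,0,0,0],[0,0,5,0,0,0],[-1,-3,2,0,0,0],[-1,-4,0,0,0,0],[0,0,0,0,0,0],[0,0,0,0,0,0]]' 6 && python3 - <<'E'
from h import *
c=cam('wrist','w21');a=cam('side','s21');b=cam('scene','c21');s=robot.sense();print(s['clock'],s['tcp_pos'],s['contact_force'])
a=a['color'][:,:,::-1];b=b['color'][:,:,::-1]
cv2.imwrite('pics/d21.png',cv2.resize(a[110:240,200:360],None,fx=4.6,fy=4.6,interpolation=cv2.INTER_CUBIC))
cv2.imwrite('pics/e21.png',cv2.resize(b[140:250,350:500],None,fx=5,fy=5,interpolation=cv2.INTER_CUBIC))
E
```

```text
clock: 27.32
tcp_pos: [425.6, 60.0, 233.7]
tool_rot: [-89.0, 89.8, 83.3]
contact_force: [0.6, 0.2, 0.3]
gripper_width: 0.701
27.475 [425.61498291  60.43462939 233.50991784] [-0.22245003  0.19675548  1.53763572]
```

View pics/w21.png

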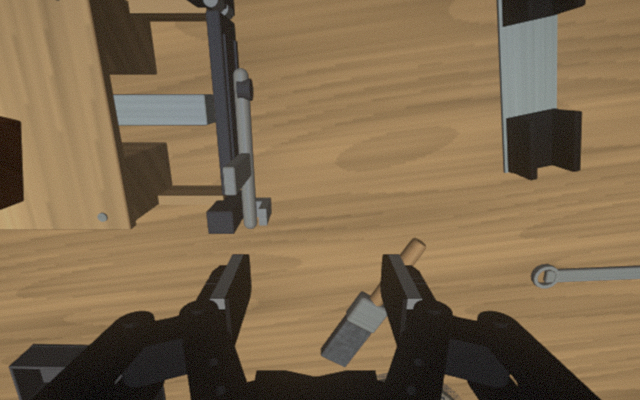

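View pics/d21.png

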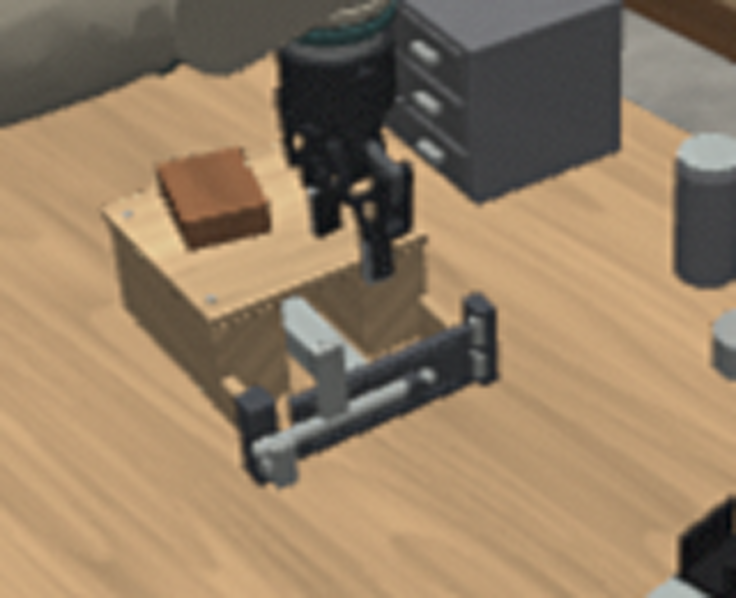

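View pics/e21.png

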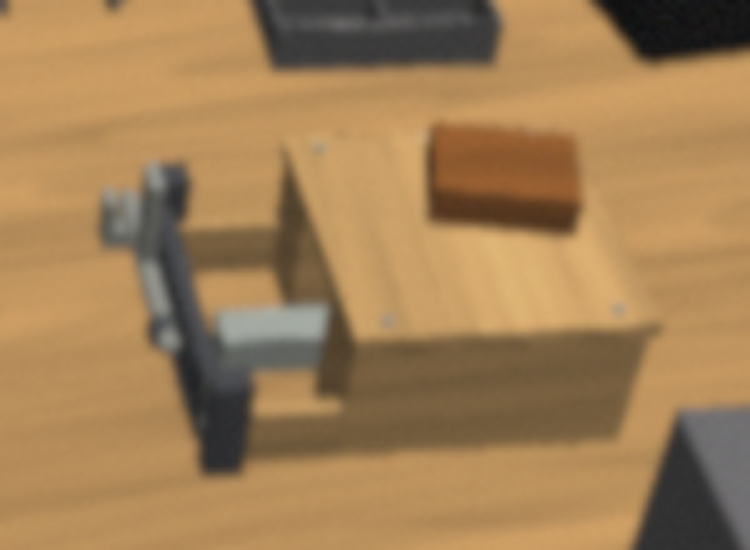

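View pics/s21.png

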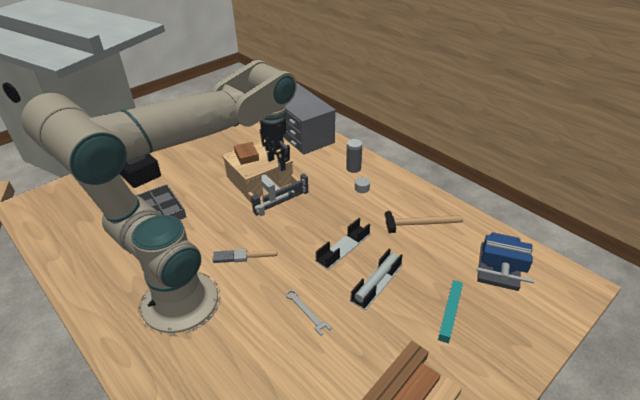

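```bash
python3 -c "
from cell import robot
print(robot.finish_job(), robot.sense()['clock'])"
```

```text
the job is handed in; nothing more can be done
the job is handed in; nothing more can be done
```

The job is handed in at about 27.5 s. The square bar is in the locker, and the gate is shut with its latch bar down behind the catch.

**What I did:**
- I lifted the latch bar about 20° by its tab and swung the gate to about 103° (1.8 rad).
- I took the square bar from its cradle, set it on the bench and slid it into the tunnel mouth. I then pushed it the rest of the way with closed fingers.
- I swung the gate shut with the latch bar lifted again, lowered the latch bar behind the catch, let go and moved clear.

**Last checks:**
- **Bar:** its rear end measures about 25 mm behind the gate line, flat and straight in the tunnel.
- **Gate and latch:** the gate reached its stop with about 10 N on the wrist. The last wrist picture shows the latch bar lying level on the inner side of the nose.
- **Other items:** the offcut on the roof and the round bar in its cradle look undisturbed.
- **Forces:** no wrist reading I took was above about 20 N.
- **Disagreement:** my estimates of the locker's position differed by about 3–5 mm between pictures. The fits had enough slack for that, and no check failed.

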